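# Slide two window frames into their inspection trays

## Robot

A 6-joint arm with a two-finger parallel gripper is mounted at the origin on the work surface. World frame = base frame: x ahead of the robot, y to its left, z up, the work surface at z = 0. Lengths are in m, angles in rad, forces in N, time in s.
With the tool pointing down it reaches from about 0.3 to 0.875 m from the base axis. Payload 6.4 kg.
Tool frame: the origin (TCP) lies midway between the tips of the shut fingers; the grasp point (between the pads) lies 19 mm behind it; z points along the fingers, y is the line along which they close (so a half turn about z gives the same grasp; the last joint's range is limited). The gripper opens to 85 mm and grips with 20 to 120 N. Pads are 22 mm wide; open, the fingers measure 114 mm over their backs; the gripper's body (76 mm by 85 mm) begins 54 mm behind the grasp point. The pads swing forward as they close: fully open they stand 13 mm farther back than shut.
Start: joints at [-1.517, 0.181, 1.607, -0, 1.354, -0.206], TCP at [0.148, -0.556, 0.231] pointing down, gripper open.
Joint ranges: [-2.99, 2.99], [-0.89, 2.07], [0.3, 2.58], [-1.14, 4.28], [0, 2.63], [-3.12, 3.12]. Speed limits (rad/s): [2.57, 2.57, 3.01, 3.14, 3.14, 3.14].

## Interface

Orientations are given as a unit quaternion [w, x, y, z].
In Python, from bench import get_obs, camera, hand_in gives the robot as it stands.
- The arm moves only by the tool carry_out, never from a script. Its argument "plan" is a list that holds one entry, the list of rows, each a list of 7 numbers: the shift along the world's x, y, z in m, then the turn, a rotation vector about the world's x, y, z in rad, then the opening, from 0 (shut) to 1 (fully open). In form: [[[x, y, z, rx, ry, rz, hand], ...]]. A call has exactly 5 rows; each row is the pose to reach, as a shift and turn from the pose commanded when the call began; what a row does not reach only later rows make up. A row lasts 1/12 s, in which the tool goes at most 41.7 mm and 7.16 degrees, less where a joint would pass 70% of its speed; a pose out of reach is approached as far as the arm can. A call with a gripper value outside its range is refused whole. The fingers move at their own pace and stop on an object; the grip force is fixed at half the most. Time passes only in rows, so rows that repeat a pose let the fingers close, or fill a call up. It gives the time, the measured TCP pose, the force, the opening and the grip force at its end, in the units of the state.
- get_obs(): the state, without advancing time (a new reading comes with each control period).
- camera(name): name is "scene" or "top" or "wrist"; returns a dict with "pixels" (480x640x3 uint8, red, green, blue), "z_map" (480x640 float32, m along the optical axis (not along the pixel's ray), 0 where there is no reading), "camera_matrix" (3x3 intrinsics, pixels), "k1" (the pictures are not rectified: a ray, as slopes to the right and down, at radius r is drawn at 1 + k1 r^2 times it, then the intrinsics apply), "cam_to_world" (4x4, takes a point from camera to world coordinates). Camera axes: x right, y up, looking along -z (the intrinsics and any distortion apply to the point x, -y, -z); pixel columns grow to the right and rows downward; lengths in m; the calibration is good to about 2 mm. A picture is of the moment at which its call begins.
- hand_in(): hands the job in; it is judged then, once.
The state is a dict: "time_s": time; "q": joint angles; "dq": joint speeds; "joint_efforts": joint torques, N m; "eef_pos": TCP position; "eef_rot": TCP orientation; "wrist_force": force on the tool from outside, world axes, zero at the start; "torque": the same for the moment, N m; "opening": opening from 0.0 (shut) to 1.0 (fully open); "grasp_force": force on a finger pad.
Only numpy, scipy, OpenCV 4.12 (cv2) and the standard library are available. Lean on these libraries where they do the work, as an engineer would, in place of code of your own. Each camera call takes 0.05 s, during which the arm holds its last target. There are 200 camera calls.

## Task

Put the two bare aluminium window frames away in the open-fronted grey trays on the inspection bench: the oblong frame lengthwise in the narrower tray, the square frame in the wider one, each pushed fully home against the back wall and lying flat. Slide them along the bench top, do not pick them up, and leave the carton, cup, tape roll and screwdriver undisturbed.

Things in the scene. Friction and masses are not known exactly. Their poses are not given: they have to be found in the camera images.
- frame_long: Loose oblong aluminium frame, 140 x 90 mm outside (140 along its x), 12 mm thick, about 0.24 kg, lying flat on the bench. Rim 20 mm wide all round, so its open window is 100 x 50 mm. Origin: centre of the window at the underside (bench level, z = 0). Half a turn makes no difference.
- frame_square: Loose square aluminium frame, 110 x 110 mm outside, 12 mm thick, about 0.23 kg, lying flat on the bench. Rim 20 mm wide all round, open window 70 x 70 mm. Origin: centre of the window at the underside. x and y run along its sides; a quarter turn makes no difference.
- tray_long: Narrower grey tray, fixed: back and side walls 16 mm high, 8 mm thick, no raised floor, mouth open to its -x. Origin: bench level, where the oblong frame's centre is when home. Inside of back wall at x +70 mm, of side walls at y +-49 mm; straight walls from x -20 mm, flaring out to y +-61 mm at x -43 mm. The homed frame sticks out 50 mm beyond the straight walls.
- tray_square: Wider grey tray, fixed: back and side walls 16 mm high, 8 mm thick, no raised floor, mouth open to its -x. Origin: bench level, where the square frame's centre is when home. Inside of back wall at x +55 mm, of side walls at y +-59 mm; straight walls from x -15 mm, flaring out to y +-71 mm at x -38 mm. The homed frame sticks out 40 mm beyond the straight walls.
- tape: Bystander: empty yellow tape roll lying flat, 96 mm across, 24 mm high; origin at the centre of its underside.
- carton: Bystander: upright white product carton, 60 x 110 x 150 mm (x, y, z); origin at the centre of its underside.
- screwdriver: Bystander: screwdriver lying along its own x, about 200 mm long, handle to -x.
- cup: Bystander: pale blue-grey drinking cup standing upright, 76 mm across the rim, 85 mm high; origin at the centre of its underside.
Mind the look-alikes: they are no part of the job. Leave any brown or orange look-alike of the frame_square alone.

How it is judged:
At the end, for the whole second after the job is handed in: The oblong frame lies in the narrower tray with its long sides along the side walls, and the square frame lies in the wider tray, each within 6 mm of touching the back wall, within 9 mm of the housed position overall, square to its tray within 0.12 rad, flat on the bench and at rest (x of frame_long in the frame of tray_long above -0.006 m and horizontal distance between frame_long and tray_long below 0.009 m and angle between the x axis of frame_long and the x axis of tray_long, either way round below 0.12 rad and height (world z) of each of frame_long, frame_square below 0.003 m and angle between each of frame_long, frame_square's own z axis and vertical below 0.05 rad and x of frame_square in the frame of tray_square above -0.006 m and horizontal distance between frame_square and tray_square below 0.009 m and (angle between the x axis of frame_square and the x axis of tray_square, either way round below 0.12 rad or angle between the y axis of frame_square and the x axis of tray_square, either way round below 0.12 rad) and linear speed of each of frame_long, frame_square below 0.01 m/s).
It fails at once if a frame is picked up (raised more than 20 mm off the bench) or stood on edge (height (world z) of any of frame_long, frame_square above 0.02 m or angle between any of frame_long, frame_square's own z axis and vertical above 0.5 rad).
It fails at once if the carton, cup, tape roll or screwdriver is shifted by more than 30 mm or knocked over (distance of any of carton, cup, tape, screwdriver from where it was at the start of the episode above 0.03 m or angle between any of carton, cup's own z axis and vertical above 0.3 rad).
It also fails if it takes over 62 s, if anything falls off the work surface, if the arm or the gripper's body presses on something with over 40 N, if the wrist force passes 120 N, or if a joint passes its speed limit or range.

## Working session

There is one attempt and no reset: what is moved stays moved. The work goes in short steps, Python scripts to look and compute and a tool call to move; the robot and the scene stay as the last step left them, time stands still between calls to the robot, and variables do not carry over. Pictures are saved under pics/ and viewed, at most 10 in all, crops included, and the job is handed in when it is done.

Besides the shell and the picture viewer there is one more tool, called after "Call:" by a JSON object that holds its "fn" and its "kwargs", one argument or row to a line. carry_out: Moves the arm, as the interface text tells. Its arguments: {"type":"object","properties":{"plan":{"type":"array","items":{"type":"array","items":{"type":"array","items":{"type":"number"}}}}},"required":["plan"]}

```bash
mkdir -p pics; ls
python3 - <<'E'
from bench import get_obs, camera
import cv2, numpy as np
for n in ("top","scene"):
    c=camera(n); cv2.imwrite(f"pics/{n}0.png",c["pixels"][:,:,::-1]); np.savez(f"{n}0.npz",**c)
    print(n,c["camera_matrix"].round(1).tolist(),c["k1"],np.array(c["cam_to_world"]).round(3).tolist())
o=get_obs(); print(o)
E
```

```text
pics
top [[459.9, 0.0, 311.0], [0.0, 459.9, 239.2], [0.0, 0.0, 1.0]] -0.06305153365193403 [[0.006, 0.997, -0.076, 0.458], [-1.0, 0.008, 0.028, 0.02], [0.028, 0.076, 0.997, 1.142], [0.0, 0.0, 0.0, 1.0]]
scene [[498.5, 0.0, 330.4], [0.0, 498.5, 239.9], [0.0, 0.0, 1.0]] 0.032010548389880204 [[-0.486, -0.71, 0.509, 1.112], [0.874, -0.397, 0.281, 0.337], [0.002, 0.581, 0.814, 0.975], [0.0, 0.0, 0.0, 1.0]]
{'time_s': 0.1, 'q': array([-1.51729768e+00,  1.81508988e-01,  1.60786774e+00, -3.70707621e-07,
        1.35376128e+00, -2.06280120e-01]), 'dq': array([-0.00174775, -0.00081403, -0.00113372,  0.000987  , -0.0006338 ,
        0.00013396]), 'joint_efforts': array([ 8.23025675e-04, -4.45871830e+01, -3.52243280e+01, -3.62698866e-04,
        3.92723770e-03, -3.92194386e-05]), 'eef_pos': array([ 0.1477007 , -0.55522272,  0.23046993]), 'eef_rot': array([-7.70436284e-04,  9.91575926e-01,  1.29524458e-01,  5.87874426e-05]), 'wrist_force': array([-0.16127689,  0.08569188, -0.43954019]), 'torque': array([-0.00583367,  0.00149348,  0.04927502]), 'grasp_force': 0.0, 'opening': 0.9962958999452473}
```

View pics/top0.png

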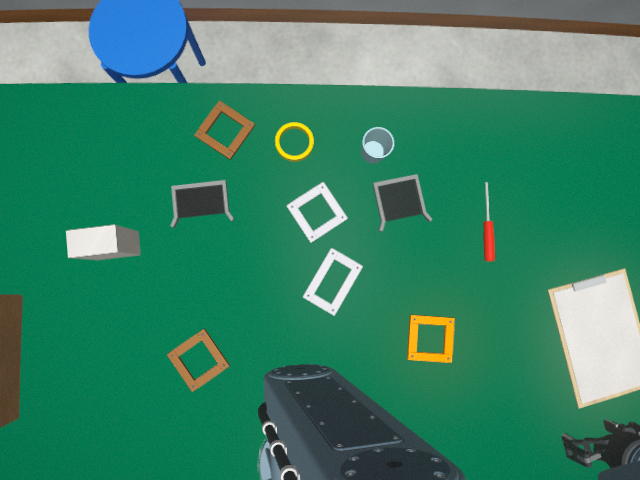

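View pics/scene0.png

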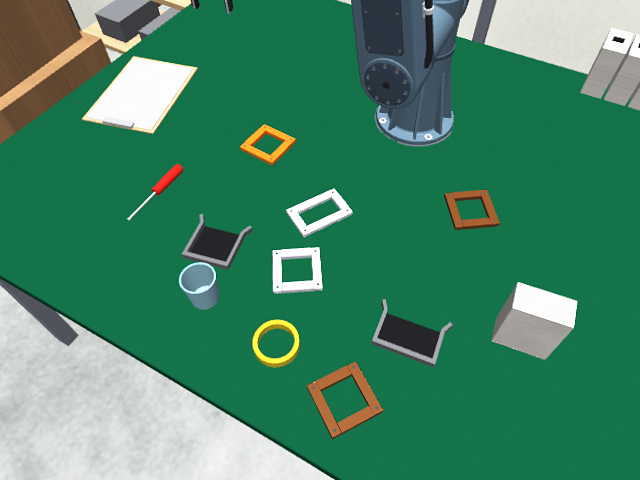

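Top view: the aluminium candidates are the white oblong frame (333,282) and the white square frame (317,212). The look-alikes are brown (224,130), brown (198,360) and orange (432,339). The trays are at (200,200) and (402,200), with both mouths facing down the picture (-x). I choose the two white frames. Next I'll measure the frames and trays and check them in one close crop.

```bash
cat > h.py <<'E'
import cv2, numpy as np
from bench import camera, get_obs
def plane(c,uv,z):
    p=cv2.undistortPoints(np.float64(uv).reshape(-1,1,2),np.array(c["camera_matrix"],float),np.array([float(c["k1"]),0,0,0,0])).reshape(-1,2)
    T=np.array(c["cam_to_world"],float); d=np.c_[p[:,0],-p[:,1],-np.ones(len(p))]@T[:3,:3].T
    return T[:3,3]+d*((z-T[2,3])/d[:,2])[:,None]
def blobs(m,a=150):
    cs,_=cv2.findContours(m.astype(np.uint8),cv2.RETR_EXTERNAL,cv2.CHAIN_APPROX_NONE)
    return [k for k in cs if cv2.contourArea(k)>a]
def rect(c,k,z):
    w=plane(c,k.reshape(-1,2),z)[:,:2]*1000
    return cv2.minAreaRect(w.astype(np.float32)),w
def frames(c,zlim=0.03):
    hsv=cv2.cvtColor(c["pixels"],cv2.COLOR_RGB2HSV); out=[]
    m=(hsv[...,1]<45)&(hsv[...,2]>150)
    for k in blobs(m):
        (ce,s,a),w=rect(c,k,.012)
        if 80<min(s)<130 and 90<max(s)<160 and max(s)/min(s)<1.8: out.append((k.reshape(-1,2).mean(0).round(),np.round(ce,1),np.round(s,1),round(a,1)))
    return out
E
python3 - <<'E'
from h import *
for n in("top","scene"):
    c={k:v for k,v in np.load(n+"0.npz").items()}
    print(n)
    for f in frames(c): print(f)
    hsv=cv2.cvtColor(c["pixels"],cv2.COLOR_RGB2HSV)
    m=(hsv[...,1]<60)&(hsv[...,2]<190)
    print("trays")
    for k in blobs(m):
        (ce,s,a),w=rect(c,k,.016)
        if max(s)<230 and min(s)>50: 
            ap=cv2.approxPolyDP(k,3,True).reshape(-1,2)
            print(k.reshape(-1,2).mean(0).round(),np.round(ce,1),np.round(s,1),round(a,1)); print(np.c_[ap,plane(c,ap,.016)[:,:2]*1000].round(0).astype(int).tolist())
c=np.load("top0.npz")["pixels"][160:330,150:460]
cv2.imwrite("pics/crop.png",cv2.resize(c[:,:,::-1],None,fx=2.5,fy=2.5,interpolation=cv2.INTER_CUBIC))
E
```

```text
top
(array([332., 281.]), array([441.8, -64.9]), array([ 92. , 141.6]), 59.9)
(array([317., 212.]), array([613.2, -24.9]), array([112. , 111.7]), 33.6)
(array([199., 196.]), array([633.5, 264.8]), array([100.3, 151.5]), 7.3)
(array([399., 196.]), array([ 640.9, -235.5]), array([120.3, 132.2]), 12.0)
trays
[604. 448.] [  22.1 -755.8] [134.5 208. ] 14.0
[[562, 434, 62, -640], [568, 456, 6, -656], [586, 466, -21, -705], [596, 458, -2, -731], [604, 459, -6, -753], [612, 470, -35, -775], [607, 474, -44, -762], [613, 472, -40, -778], [613, 467, -27, -778], [621, 467, -28, -800], [619, 464, -20, -794], [624, 468, -31, -808], [639, 446, 22, -850], [639, 426, 73, -850], [633, 422, 84, -833], [624, 426, 75, -808], [606, 420, 92, -759], [606, 428, 72, -759], [613, 433, 59, -778], [598, 439, 45, -737], [580, 441, 42, -688]]
[275. 450.] [42.2 90.3] [204.1  87.5] 25.1
[[264, 402, 151, 100], [259, 408, 136, 111], [262, 429, 86, 104], [266, 422, 103, 94], [275, 427, 91, 73], [269, 424, 98, 87], [264, 429, 86, 99], [269, 440, 60, 87], [259, 450, 36, 111], [262, 479, -34, 103], [270, 479, -34, 84], [2
[... 2313 characters left out ...]
2.4]), 12.2)
(array([319., 212.]), array([448.4, -61.1]), array([ 97.1, 142. ]), 59.9)
trays
[409. 334.] [638.7 264. ] [108.2 153.8] 6.5
[[383, 299, 595, 183], [383, 313, 626, 197], [372, 343, 699, 207], [433, 366, 683, 335], [442, 336, 614, 327], [451, 324, 579, 333], [439, 333, 611, 319], [389, 315, 624, 211]]
[526. 325.] [510.9 466.3] [141.9 149.4] 71.2
[[516, 284, 417, 423], [496, 319, 522, 412], [492, 341, 574, 421], [545, 358, 557, 525], [573, 328, 463, 557], [513, 309, 481, 436]]
[216. 242.] [ 646.9 -229.7] [127.9 138.7] 12.2
[[200, 214, 600, -311], [200, 223, 623, -294], [183, 256, 718, -268], [228, 268, 695, -159], [251, 227, 573, -179], [239, 235, 606, -191], [203, 225, 624, -283]]
```

View pics/crop.png

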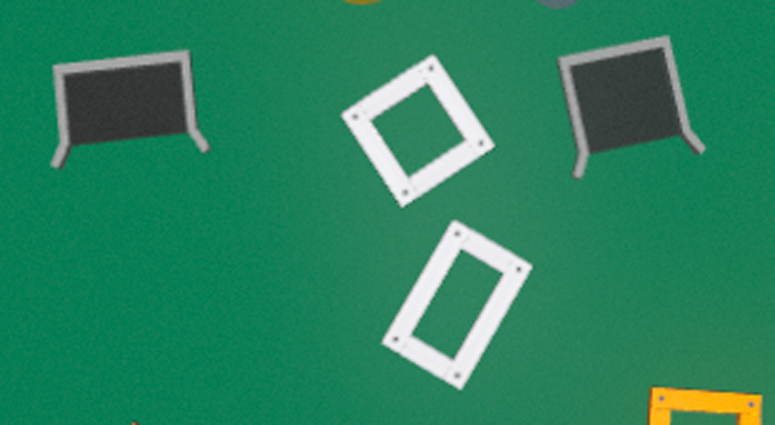

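The crop confirms two bare white frames. The wider tray (134 mm outside) is on the left, so it is tray_square. The narrower one (114 mm) is on the right, so it is tray_long. My plan is to pinch the robot-side rim of each frame at bench level and drag it, starting with the oblong.

Call:
{"fn": "carry_out", "kwargs": {
  "plan": [
    [[0.016,0.035,0,0,0,0.052,0.55],[0.032,0.07,0,0,0,0.105,0.55],[0.048,0.104,0,0,0,0.157,0.55],[0.064,0.139,0,0,0,0.21,0.55],[0.081,0.173,0,0,0,0.262,0.55]]
  ]
}}

```text
time_s: 0.52
eef_pos: [0.2289, -0.3807, 0.2306]
eef_rot: [-0.001, 0.966, 0.259, 0.0]
wrist_force: [1.0, -0.8, 0.3]
opening: 0.551
grasp_force: 0.0
```

Call:
{"fn": "carry_out", "kwargs": {
  "plan": [
    [[0.016,0.035,0,0,0,0.052,0.55],[0.032,0.07,0,0,0,0.105,0.55],[0.048,0.104,0,0,0,0.157,0.55],[0.064,0.139,0,0,0,0.21,0.55],[0.081,0.173,0,0,0,0.262,0.55]]
  ]
}}

```text
time_s: 0.93
eef_pos: [0.3098, -0.2078, 0.2311]
eef_rot: [-0.0, 0.924, 0.383, 0.0]
wrist_force: [0.0, -0.4, -0.3]
opening: 0.549
grasp_force: 0.0
```

Call:
{"fn": "carry_out", "kwargs": {
  "plan": [
    [[0.016,0.035,-0.02,0,0,0.052,0.55],[0.032,0.07,-0.04,0,0,0.105,0.55],[0.048,0.104,-0.06,0,0,0.157,0.55],[0.064,0.139,-0.08,0,0,0.21,0.55],[0.08,0.174,-0.1,0,0,0.262,0.55]]
  ]
}}

```text
time_s: 1.35
eef_pos: [0.3871, -0.04, 0.1341]
eef_rot: [0.0, 0.866, 0.501, 0.0]
wrist_force: [0.9, -0.9, -0.1]
opening: 0.556
grasp_force: 0.0
```

```bash
cat >> h.py <<'E'
def trays(c):
    # walls' light grey tops: lines fitted to the dark floor patch and outer back edge
    hsv=cv2.cvtColor(c["pixels"],cv2.COLOR_RGB2HSV); r=[]
    for k in blobs((hsv[...,1]<90)&(hsv[...,2]<75),800):
        (ce,s,a),w=rect(c,k,.0)
        if 60<min(s)<130 and max(s)<135: r.append((np.round(ce,1),np.round(s,1),round(a,1)))
    return r
def toolyaw(o):
    from scipy.spatial.transform import Rotation as R
    y=R.from_quat(np.roll(o["eef_rot"],-1)).as_matrix()[:,1]; return np.arctan2(y[1],y[0]),y
E
python3 - <<'E'
from h import *
o=get_obs(); print(o["time_s"],o["eef_pos"].round(4),np.degrees(toolyaw(o)[0]),o["opening"])
c=dict(np.load("top0.npz")); print(trays(c))
for z0,(u0,u1,v0,v1),(xb,yh) in((.016,(165,240,175,235),(63,67)),(.016,(368,436,170,235),(78,57))):
    hsv=cv2.cvtColor(c["pixels"],cv2.COLOR_RGB2HSV)
    m=np.zeros((480,640),bool); m[v0:v1,u0:u1]=True
    k=max(blobs(m&(hsv[...,1]<90)),key=cv2.contourArea); w=plane(c,k.reshape(-1,2),.016)[:,:2]*1000
    # back edge: points in first guess frame
    t=np.radians(6.5 if xb==63 else 12); O=np.array([617.4,262] if xb==63 else [620.7,-237.2])
    for i in range(4):
        R=np.array([[np.cos(t),-np.sin(t)],[np.sin(t),np.cos(t)]]); p=(w-O)@R
        b=p[(abs(p[:,0]-xb)<6)&(abs(p[:,1])<yh-8)]; l=p[(abs(p[:,1]-yh)<6)&(p[:,0]>-8)&(p[:,0]<xb-8)]; r_=p[(abs(p[:,1]+yh)<6)&(p[:,0]>-8)&(p[:,0]<xb-8)]
        s=[-np.polyfit(b[:,1],b[:,0],1)[0],np.polyfit(l[:,0],l[:,1],1)[0],np.polyfit(r_[:,0],r_[:,1],1)[0]]
        O=O+R@np.array([b[:,0].mean()-xb,(l[:,1].mean()+r_[:,1].mean())/2]); t+=np.mean(s)
    print("tray",xb,O.round(1),np.degrees(t).round(2),np.degrees(s).round(2),(l[:,1].mean()-r_[:,1].mean()).round(1))
E
```

```text
1.35 [ 0.3871 -0.04    0.1341] -29.929983778888097 0.5560602249522045
[(array([639.2, 267.6]), array([ 70.9, 115.3]), 6.5), (array([ 647.6, -236.8]), array([89.2, 95.5]), 12.5)]
tray 63 [619.3 261.6] 6.75 [ 0.06  0.24 -0.02] 133.6
tray 78 [ 622.1 -236.7] 12.07 [ 0.08  0.06 -0.14] 114.4
```

Call:
{"fn": "carry_out", "kwargs": {
  "plan": [
    [[0,0,-0.03,0,0,0,0.55],[0,0,-0.06,0,0,0,0.55],[0,0,-0.09,0,0,0,0.55],[0,0,-0.11,0,0,0,0.55],[0,0,-0.11,0,0,0,0.55]]
  ]
}}

```text
time_s: 1.77
eef_pos: [0.3832, -0.0402, 0.0212]
eef_rot: [-0.003, 0.866, 0.5, -0.003]
wrist_force: [-1.0, 0.8, -0.4]
opening: 0.553
grasp_force: 0.0
```

Run:
```python
from h import *
c=camera("wrist"); cv2.imwrite("pics/w1.png",c["pixels"][:,:,::-1]); o=get_obs(); print(o["eef_pos"],o["wrist_force"])
```

```text
[ 0.38463756 -0.04087853  0.02310792] [-0.25227136 -0.54656519 -0.17804839]
```

View pics/w1.png

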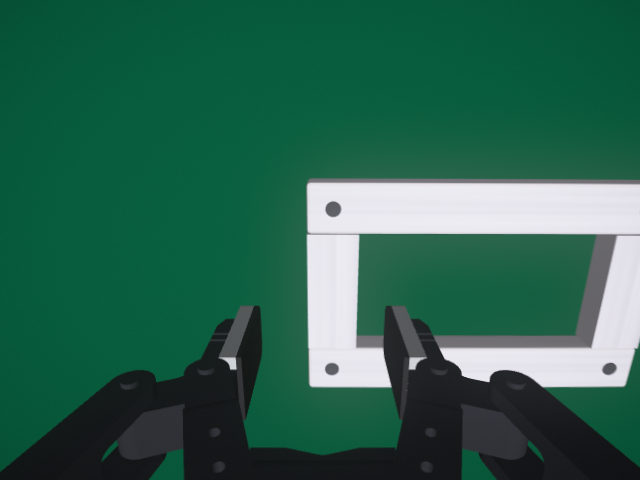

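The wrist view shows the oblong's near rim (columns 307-358) between the two fingers (tips near columns 245 and 400, row 310). The fingers sit about 8 mm toward the bottom of the image, so I'll correct that, then go down and grip.

Call:
{"fn": "carry_out", "kwargs": {
  "plan": [
    [[0.005,0.006,0,0,0,0,0.55],[0.005,0.006,-0.01,0,0,0,0.55],[0.005,0.006,-0.018,0,0,0,0.55],[0.005,0.006,-0.018,0,0,0,0.55],[0.005,0.006,-0.018,0,0,0,0.55]]
  ]
}}

```text
time_s: 2.23
eef_pos: [0.3922, -0.036, 0.0074]
eef_rot: [0.0, 0.866, 0.499, 0.0]
wrist_force: [0.7, 0.3, 0.5]
opening: 0.552
grasp_force: 0.0
```

Call:
{"fn": "carry_out", "kwargs": {
  "plan": [
    [[0,0,0,0,0,0,0.15],[0,0,0,0,0,0,0.15],[0,0,0,0,0,0,0.1],[0,0,0,0,0,0,0.1],[0,0,0,0,0,0,0.1]]
  ]
}}

```text
time_s: 2.65
eef_pos: [0.3921, -0.036, 0.0077]
eef_rot: [0.0, 0.866, 0.499, 0.0]
wrist_force: [-2.8, 1.6, 9.0]
opening: 0.2
grasp_force: 58.5
```

Run:
```python
from h import *
o=get_obs(); print(o["eef_pos"],o["wrist_force"],o["opening"],o["grasp_force"],np.degrees(toolyaw(o)[0]))
c=camera("top"); cv2.imwrite("pics/t2.png",c["pixels"][150:340,250:450,::-1]); print(frames(c))
```

```text
[ 0.3921277  -0.03601813  0.00765946] [-2.79880421  1.56195875  9.01393592] 0.20014645449384766 58.4565532207489 -30.08053005586838
[(array([339., 270.]), array([464. , -77.8]), array([92. , 93.7]), 60.0), (array([317., 212.]), array([613.2, -24.9]), array([112. , 111.7]), 33.6), (array([199., 196.]), array([633.5, 264.8]), array([100.3, 151.5]), 7.3), (array([399., 196.]), array([ 640.9, -235.5]), array([120.3, 132.2]), 12.0)]
```

Call:
{"fn": "carry_out", "kwargs": {
  "plan": [
    [[0,-0.016,0,0,0,0.049,0.1],[0,-0.032,0,0,0,0.098,0.1],[0,-0.048,0,0,0,0.147,0.1],[0,-0.064,0,0,0,0.196,0.1],[0,-0.08,0,0,0,0.245,0.1]]
  ]
}}

```text
time_s: 3.12
eef_pos: [0.3922, -0.1159, 0.0077]
eef_rot: [-0.0, 0.798, 0.603, 0.001]
wrist_force: [0.2, 6.2, 9.3]
opening: 0.202
grasp_force: 58.8
```

Call:
{"fn": "carry_out", "kwargs": {
  "plan": [
    [[0,-0.016,0,0,0,0.049,0.1],[0,-0.032,0,0,0,0.098,0.1],[0,-0.048,0,0,0,0.147,0.1],[0,-0.064,0,0,0,0.196,0.1],[0,-0.08,0,0,0,0.245,0.1]]
  ]
}}

```text
time_s: 3.53
eef_pos: [0.3921, -0.1957, 0.0077]
eef_rot: [-0.001, 0.719, 0.696, 0.001]
wrist_force: [0.1, 7.5, 10.5]
opening: 0.202
grasp_force: 58.9
```

Call:
{"fn": "carry_out", "kwargs": {
  "plan": [
    [[0.008,-0.018,0,0,0,0.049,0.1],[0.016,-0.036,0,0,0,0.098,0.1],[0.024,-0.054,0,0,0,0.147,0.1],[0.033,-0.072,0,0,0,0.196,0.1],[0.033,-0.08,0,0,0,0.246,0.1]]
  ]
}}

```text
time_s: 3.95
eef_pos: [0.4266, -0.2783, 0.008]
eef_rot: [0.001, 0.628, 0.778, -0.0]
wrist_force: [-0.0, -0.7, -1.2]
opening: 0.204
grasp_force: 59.0
```

Run:
```python
from h import *
c=camera("top"); cv2.imwrite("pics/t3.png",c["pixels"][140:380,250:550,::-1]); print(frames(c))
o=get_obs(); print(o["eef_pos"],o["wrist_force"],o["opening"],o["grasp_force"],np.degrees(toolyaw(o)[0]))
```

```text
[(array([410., 261.]), array([ 484.2, -264.1]), array([141.5,  90.9]), 12.1), (array([317., 212.]), array([613.1, -24.9]), array([111.7, 111.7]), 33.7), (array([199., 196.]), array([633.5, 264.8]), array([100.3, 151.5]), 7.3), (array([399., 196.]), array([ 640.9, -235.5]), array([120.3, 132.2]), 12.0)]
[ 0.42616946 -0.2791346   0.00782701] [-0.52648139 -1.8642525  -1.51005621] 0.20180706965584333 59.0564900636673 12.344036146985117
```

View pics/t3.png

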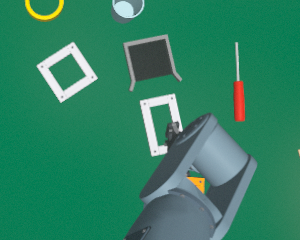

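The oblong frame (crop ~(158,125)) lies straight ahead of the narrow tray's mouth, aligned at 12.1°. It has about 141 mm left to travel, with a 2 mm lateral correction.

Call:
{"fn": "carry_out", "kwargs": {
  "plan": [
    [[0.022,0.004,0,0,0,0,0.1],[0.044,0.008,0,0,0,0,0.1],[0.066,0.012,0,0,0,0,0.1],[0.088,0.017,0,0,0,0,0.1],[0.11,0.021,0,0,0,0,0.1]]
  ]
}}

```text
time_s: 4.42
eef_pos: [0.5347, -0.2549, 0.0077]
eef_rot: [-0.001, 0.629, 0.777, -0.001]
wrist_force: [-7.2, -1.8, 9.1]
opening: 0.207
grasp_force: 60.3
```

Call:
{"fn": "carry_out", "kwargs": {
  "plan": [
    [[0.008,0.002,0,0,0,0,0.1],[0.016,0.004,0,0,0,0,0.1],[0.022,0.005,0,0,0,0,0.1],[0.026,0.006,0,0,0,0,0.1],[0.029,0.006,0,0,0,0,0.1]]
  ]
}}

```text
time_s: 4.83
eef_pos: [0.5625, -0.2491, 0.0077]
eef_rot: [-0.001, 0.629, 0.778, -0.001]
wrist_force: [-8.7, -0.5, 13.1]
opening: 0.207
grasp_force: 60.9
```

Run:
```python
from h import *
o=get_obs(); print(o["eef_pos"],o["wrist_force"],o["opening"],o["grasp_force"],np.degrees(toolyaw(o)[0]))
```

```text
[ 0.56253641 -0.24905051  0.00768008] [-8.70050078 -0.53340636 13.0518381 ] 0.2069809170896092 60.89094042778015 12.079394322767888
```

Call:
{"fn": "carry_out", "kwargs": {
  "plan": [
    [[0.001,0,0,0,0,0,0.1],[0.002,0,0,0,0,0,0.1],[0.002,0,0,0,0,0,0.1],[0.003,0.001,0,0,0,0,0.1],[0.003,0.001,0,0,0,0,0.1]]
  ]
}}

```text
time_s: 5.25
eef_pos: [0.5637, -0.249, 0.0077]
eef_rot: [-0.002, 0.629, 0.778, -0.002]
wrist_force: [-14.1, -4.8, 14.1]
opening: 0.202
grasp_force: 61.1
```

Call:
{"fn": "carry_out", "kwargs": {
  "plan": [
    [[0.001,0,0,0,0,0,0.1],[0.001,0,0,0,0,0,0.1],[0.002,0,0,0,0,0,0.1],[0.002,0,0,0,0,0,0.1],[0.002,0,0,0,0,0,0.1]]
  ]
}}

```text
time_s: 5.67
eef_pos: [0.5638, -0.249, 0.0076]
eef_rot: [-0.004, 0.629, 0.778, -0.003]
wrist_force: [-21.2, -3.6, 18.8]
opening: 0.201
grasp_force: 61.7
```

Run:
```python
from h import *
c=camera("top"); cv2.imwrite("pics/t4.png",cv2.resize(c["pixels"][160:290,350:460,::-1],None,fx=4,fy=4)); print(frames(c))
o=get_obs(); print(o["eef_pos"],o["wrist_force"],o["opening"],o["grasp_force"],np.degrees(toolyaw(o)[0]))
```

```text
[(array([317., 212.]), array([613.2, -24.9]), array([112. , 111.7]), 33.6), (array([199., 196.]), array([633.5, 264.8]), array([100.3, 151.5]), 7.3), (array([396., 200.]), array([ 625.7, -233.5]), array([156.7, 114.5]), 7.2)]
[ 0.56381925 -0.24897598  0.00762497] [-20.94996992  -3.99749137  18.6491523 ] 0.20177940932699676 61.71848444966599 12.080094276587673
```

View pics/t4.png

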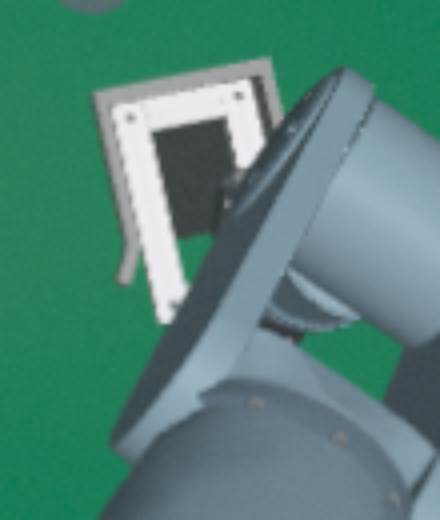

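The picture shows the oblong frame against the back wall (crop ~(180,110)) and square in the tray. The push force is climbing with no further travel, so it is home. I'll relax, release, rise and move to the square frame.

Call:
{"fn": "carry_out", "kwargs": {
  "plan": [
    [[-0.003,0,0,0,0,0,0.1],[-0.003,0,0,0,0,0,0.3],[-0.003,0,0,0,0,0,0.55],[-0.003,0,0,0,0,0,0.55],[-0.003,0,0,0,0,0,0.55]]
  ]
}}

```text
time_s: 6.13
eef_pos: [0.5658, -0.2476, 0.0066]
eef_rot: [-0.0, 0.629, 0.778, 0.0]
wrist_force: [0.7, 0.4, -0.2]
opening: 0.552
grasp_force: 0.0
```

Call:
{"fn": "carry_out", "kwargs": {
  "plan": [
    [[0,0,0.01,0,0,0,0.55],[0,0,0.03,0,0,0,0.55],[0,0,0.055,0,0,0,0.55],[0,0,0.08,0,0,0,0.55],[0,0,0.08,0,0,0,0.55]]
  ]
}}

```text
time_s: 6.55
eef_pos: [0.5693, -0.2498, 0.0932]
eef_rot: [0.005, 0.629, 0.778, 0.0]
wrist_force: [0.1, -0.8, 1.3]
opening: 0.553
grasp_force: 0.0
```

Call:
{"fn": "carry_out", "kwargs": {
  "plan": [
    [[0.002,0.04,0,0,0,0.075,0.55],[0.005,0.08,0,0,0,0.15,0.55],[0.008,0.12,0,0,0,0.225,0.55],[0.01,0.16,0,0,0,0.3,0.55],[0.012,0.198,0,0,0,0.375,0.55]]
  ]
}}

```text
time_s: 6.97
eef_pos: [0.5777, -0.0478, 0.0871]
eef_rot: [0.0, 0.471, 0.882, 0.0]
wrist_force: [0.0, -0.3, -0.4]
opening: 0.55
grasp_force: 0.0
```

Call:
{"fn": "carry_out", "kwargs": {
  "plan": [
    [[0,0,0,0,0,0,0.55],[0,0,-0.015,0,0,0,0.55],[0,0,-0.03,0,0,0,0.55],[0,0,-0.04,0,0,0,0.55],[0,0,-0.04,0,0,0,0.55]]
  ]
}}

```text
time_s: 7.38
eef_pos: [0.5761, -0.0496, 0.0445]
eef_rot: [-0.002, 0.473, 0.881, -0.0]
wrist_force: [-0.9, -0.5, 0.4]
opening: 0.55
grasp_force: 0.0
```

Run:
```python
from h import *
c=camera("top"); cv2.imwrite("pics/t5.png",cv2.resize(c["pixels"][160:290,290:460,::-1],None,fx=4,fy=4)); print(frames(c))
o=get_obs(); print(o["eef_pos"],o["wrist_force"],o["opening"],np.degrees(toolyaw(o)[0]))
```

```text
[(array([199., 196.]), array([633.4, 264.9]), array([100.3, 151.2]), 7.3)]
[ 0.57683225 -0.04989349  0.04569554] [-0.30920669 -1.26276072 -0.03397921] 0.5492305604281283 33.547860044692605
```

View pics/t5.png

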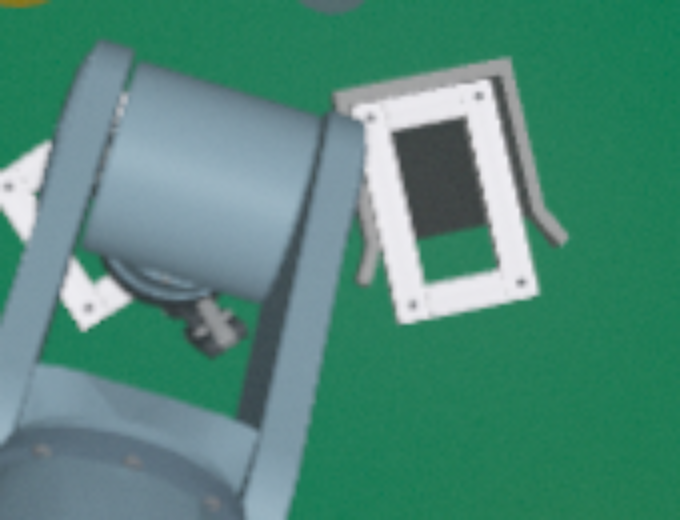

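The oblong frame sits square and home in the narrow tray (crop ~(450,195)). The gripper is over the square frame's near rim, so I'll go down and grip.

Call:
{"fn": "carry_out", "kwargs": {
  "plan": [
    [[0,0,-0.012,0,0,0,0.55],[0,0,-0.024,0,0,0,0.55],[0,0,-0.034,0,0,0,0.55],[0,0,-0.038,0,0,0,0.55],[0,0,-0.038,0,0,0,0.55]]
  ]
}}

```text
time_s: 7.85
eef_pos: [0.5765, -0.0497, 0.007]
eef_rot: [-0.002, 0.473, 0.881, -0.0]
wrist_force: [0.2, 0.8, 0.4]
opening: 0.549
grasp_force: 0.0
```

Call:
{"fn": "carry_out", "kwargs": {
  "plan": [
    [[0,0,0,0,0,0,0.15],[0,0,0,0,0,0,0.15],[0,0,0,0,0,0,0.1],[0,0,0,0,0,0,0.1],[0,0,0,0,0,0,0.1]]
  ]
}}

```text
time_s: 8.27
eef_pos: [0.5785, -0.0501, 0.0096]
eef_rot: [0.001, 0.473, 0.881, 0.0]
wrist_force: [0.2, 0.8, 2.9]
opening: 0.195
grasp_force: 58.8
```

Call:
{"fn": "carry_out", "kwargs": {
  "plan": [
    [[-0.018,0.01,0,0,0,-0.03,0.1],[-0.036,0.022,0,0,0,-0.06,0.1],[-0.054,0.035,0,0,0,-0.09,0.1],[-0.072,0.05,0,0,0,-0.12,0.1],[-0.09,0.067,0,0,0,-0.15,0.1]]
  ]
}}

```text
time_s: 8.68
eef_pos: [0.4883, 0.0168, 0.0096]
eef_rot: [0.001, 0.538, 0.843, 0.0]
wrist_force: [1.5, -1.5, 1.0]
opening: 0.198
grasp_force: 59.2
```

Call:
{"fn": "carry_out", "kwargs": {
  "plan": [
    [[-0.01,0.022,0,0,0,-0.035,0.1],[-0.018,0.044,0,0,0,-0.07,0.1],[-0.024,0.066,0,0,0,-0.105,0.1],[-0.028,0.09,0,0,0,-0.14,0.1],[-0.028,0.113,0,0,0,-0.175,0.1]]
  ]
}}

```text
time_s: 9.1
eef_pos: [0.4598, 0.1306, 0.0096]
eef_rot: [0.001, 0.61, 0.793, 0.0]
wrist_force: [0.4, -1.8, 1.6]
opening: 0.202
grasp_force: 59.3
```

Call:
{"fn": "carry_out", "kwargs": {
  "plan": [
    [[0,0.023,0,0,0,-0.03,0.1],[0,0.046,0,0,0,-0.06,0.1],[0,0.07,0,0,0,-0.09,0.1],[0,0.093,0,0,0,-0.12,0.1],[0,0.113,0,0,0,-0.143,0.1]]
  ]
}}

```text
time_s: 9.52
eef_pos: [0.4605, 0.2442, 0.0096]
eef_rot: [0.001, 0.665, 0.747, 0.0]
wrist_force: [-0.4, -3.8, 3.8]
opening: 0.198
grasp_force: 59.5
```

Run:
```python
from h import *
c=camera("top"); cv2.imwrite("pics/t6.png",cv2.resize(c["pixels"][160:320,100:300,::-1],None,fx=3,fy=3)); print(frames(c))
o=get_obs(); print(o["eef_pos"],o["wrist_force"],o["opening"],o["grasp_force"],np.degrees(toolyaw(o)[0]))
```

```text
[(array([212., 249.]), array([504.5, 247.3]), array([111.5, 112.5]), 6.5), (array([199., 196.]), array([633.5, 264.8]), array([100.3, 151.5]), 7.3)]
[0.46044099 0.24703314 0.00969918] [-1.57982005  1.84456744 -0.12967936] 0.19853517880424343 58.81240616552532 6.674054680498176
```

View pics/t6.png

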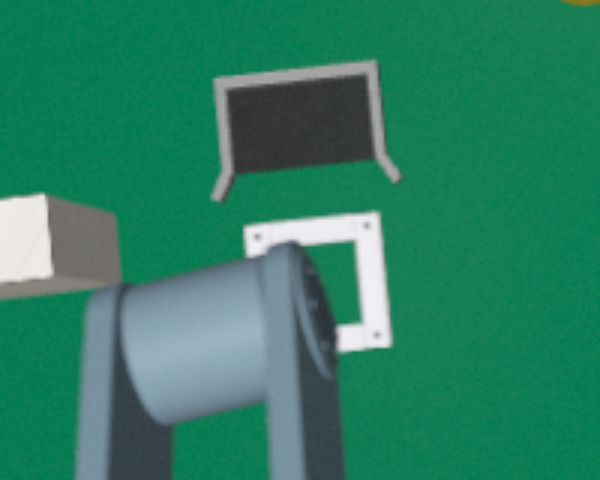

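The square frame (crop ~(318,280)) is lined up in front of the wide tray. The wrist housing is close to the carton (crop right edge ~118), so I'll check clearance in 3D before inserting.

Run:
```python
from h import *
def cloud(c):
    v,u=np.mgrid[:480,:640]; p=cv2.undistortPoints(np.float64(np.c_[u.ravel(),v.ravel()]).reshape(-1,1,2),np.array(c["camera_matrix"],float),np.array([float(c["k1"]),0,0,0,0])).reshape(-1,2)
    d=c["z_map"].ravel().astype(float); T=np.array(c["cam_to_world"]); P=np.c_[p[:,0]*d,-p[:,1]*d,-d]@T[:3,:3].T+T[:3,3]; return P[d>0]
P=np.vstack([cloud(camera("top")),cloud(camera("scene"))])
C=P[(P[:,0]>.4)&(P[:,0]<.65)&(P[:,1]>.36)&(P[:,1]<.62)&(P[:,2]>.135)&(P[:,2]<.165)]
print("carton top",C.min(0).round(3),C.max(0).round(3),len(C))
A=P[(P[:,0]>.3)&(P[:,0]<.62)&(P[:,1]>.05)&(P[:,1]<.36)&(P[:,2]>.03)]
for z in np.arange(.03,.4,.03):
    s=A[(A[:,2]>=z)&(A[:,2]<z+.03)]
    if len(s): print(round(z,2),len(s),s.min(0)[:2].round(3),s.max(0)[:2].round(3))
print(get_obs()["q"].round(3))
```

```text
carton top [0.491 0.41  0.135] [0.567 0.528 0.155] 3414
0.03 9 [0.455 0.236] [0.499 0.26 ]
0.06 71 [0.449 0.231] [0.519 0.264]
0.09 208 [0.477 0.228] [0.528 0.267]
0.12 183 [0.46  0.209] [0.506 0.282]
0.15 365 [0.46  0.209] [0.501 0.282]
0.18 318 [0.461 0.206] [0.502 0.284]
0.21 419 [0.459 0.206] [0.503 0.284]
0.24 471 [0.464 0.209] [0.502 0.293]
0.27 442 [0.457 0.18 ] [0.511 0.3  ]
0.3 735 [0.382 0.171] [0.521 0.315]
0.33 2802 [0.355 0.161] [0.521 0.315]
0.36 4638 [0.322 0.153] [0.512 0.311]
0.39 2117 [0.311 0.149] [0.472 0.301]
[2.600e-01 3.810e-01 1.875e+00 1.000e-03 8.830e-01 1.390e-01]
```

Clearance is ample (wrist y at most 0.315, carton y at least 0.41). Inserting.

Call:
{"fn": "carry_out", "kwargs": {
  "plan": [
    [[0.018,0.002,0,0,0,0,0.1],[0.036,0.004,0,0,0,0,0.1],[0.054,0.006,0,0,0,0,0.1],[0.072,0.009,0,0,0,0,0.1],[0.088,0.011,0,0,0,0,0.1]]
  ]
}}

```text
time_s: 10.08
eef_pos: [0.5475, 0.2529, 0.0095]
eef_rot: [-0.001, 0.664, 0.748, -0.001]
wrist_force: [-8.7, -1.4, 13.0]
opening: 0.2
grasp_force: 61.0
```

Call:
{"fn": "carry_out", "kwargs": {
  "plan": [
    [[0.008,0.001,0,0,0,0,0.1],[0.016,0.002,0,0,0,0,0.1],[0.022,0.003,0,0,0,0,0.1],[0.026,0.003,0,0,0,0,0.1],[0.028,0.003,0,0,0,0,0.1]]
  ]
}}

```text
time_s: 10.5
eef_pos: [0.5747, 0.2559, 0.0095]
eef_rot: [-0.001, 0.664, 0.748, -0.002]
wrist_force: [-14.2, -0.8, 16.5]
opening: 0.195
grasp_force: 61.6
```

Call:
{"fn": "carry_out", "kwargs": {
  "plan": [
    [[0.001,0,0,0,0,0,0.1],[0.002,0,0,0,0,0,0.1],[0.002,0,0,0,0,0,0.1],[0.003,0,0,0,0,0,0.1],[0.003,0,0,0,0,0,0.1]]
  ]
}}

```text
time_s: 10.92
eef_pos: [0.5748, 0.2559, 0.0094]
eef_rot: [-0.003, 0.664, 0.748, -0.004]
wrist_force: [-16.5, -2.3, 20.8]
opening: 0.194
grasp_force: 62.2
```

The square frame stopped at the predicted home position with the force rising. I'll relax, release, rise and back away for a final check.

Call:
{"fn": "carry_out", "kwargs": {
  "plan": [
    [[-0.003,0,0,0,0,0,0.1],[-0.003,0,0,0,0,0,0.3],[-0.003,0,0,0,0,0,0.55],[-0.003,0,0,0,0,0,0.55],[-0.003,0,0,0,0,0,0.55]]
  ]
}}

```text
time_s: 11.33
eef_pos: [0.576, 0.2564, 0.0086]
eef_rot: [-0.0, 0.664, 0.747, -0.0]
wrist_force: [-0.7, 0.2, 0.1]
opening: 0.547
grasp_force: 0.0
```

Call:
{"fn": "carry_out", "kwargs": {
  "plan": [
    [[0,0,0.01,0,0,0,0.55],[0,0,0.035,0,0,0,0.55],[0,0,0.07,0,0,0,0.55],[0,0,0.1,0,0,0,0.55],[0,0,0.12,0,0,0,0.55]]
  ]
}}

```text
time_s: 11.75
eef_pos: [0.5775, 0.2574, 0.1331]
eef_rot: [0.001, 0.664, 0.748, 0.002]
wrist_force: [0.2, 1.0, -0.4]
opening: 0.552
grasp_force: 0.0
```

Call:
{"fn": "carry_out", "kwargs": {
  "plan": [
    [[-0.03,-0.03,0,0,0,0,0.55],[-0.06,-0.06,0,0,0,0,0.55],[-0.09,-0.09,0,0,0,0,0.55],[-0.12,-0.12,0,0,0,0,0.55],[-0.15,-0.14,0,0,0,0,0.55]]
  ]
}}

```text
time_s: 12.17
eef_pos: [0.4249, 0.1155, 0.1293]
eef_rot: [0.001, 0.664, 0.748, 0.0]
wrist_force: [0.3, -0.1, 0.2]
opening: 0.549
grasp_force: 0.0
```

Call:
{"fn": "carry_out", "kwargs": {
  "plan": [
    [[0,-0.03,0,0,0,0,0.55],[0,-0.06,0,0,0,0,0.55],[0,-0.09,0,0,0,0,0.55],[0,-0.11,0,0,0,0,0.55],[0,-0.11,0,0,0,0,0.55]]
  ]
}}

```text
time_s: 12.58
eef_pos: [0.4266, 0.0038, 0.13]
eef_rot: [0.001, 0.665, 0.746, 0.0]
wrist_force: [0.3, 0.7, 0.2]
opening: 0.549
grasp_force: 0.0
```

Run:
```python
from h import *
c=camera("top"); cv2.imwrite("pics/t7.png",cv2.resize(c["pixels"][90:290,50:520,::-1],None,fx=1.7,fy=1.7))
hsv=cv2.cvtColor(c["pixels"],cv2.COLOR_RGB2HSV); m=(hsv[...,1]<45)&(hsv[...,2]>200)
for k in blobs(m):
    (ce,s,a),w=rect(c,k,.012)
    if 80<min(s)<180 and max(s)<180: print(np.round(ce,1),np.round(s,1),round(a,1))
```

```text
[617.8 261.4] [109.5 109.5] 6.9
[ 620.5 -235. ] [139.9  89.2] 12.2
[ 966.3 -186.1] [130.1  89.9] 66.7
```

View pics/t7.png

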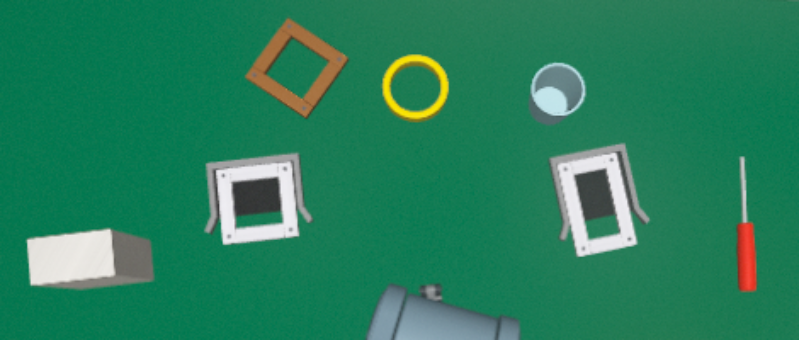

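Both frames are home in their trays: the square at crop (258,203), within 2 mm of home, and the oblong at (597,205), within 2.5 mm. Both are square to their trays, and the bystanders haven't moved.

```bash
python3 -c "
from bench import hand_in; print(hand_in())"
```

```text
the job is handed in; nothing more can be done
None
```

Both frames were slid home against the back walls, the oblong in the narrower tray and the square in the wider one, each measured within about 2.5 mm of its housed position; nothing else was disturbed, and the job is handed in (no verdict was returned).

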